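Shake the amethyst out of the lucky-dip box

TASK

Take the lucky-dip box with the purple grip, which is standing upside down with its slot underneath, and shake it above the white dish until the amethyst inside lines up with the slot and drops into the dish. Then stand the empty box back on the table, slot side down and grip up, clear of the dish, and let go. Leave the box with the teal grip where it is.

Things in the scene. Friction and masses are not known exactly. Their poses are not given: they have to be found in the camera images.
- purple_box: Box to use: clear plastic, purple rim, 180 g, loose, slot face down. 96 long (x) x 64 (y) x 46 mm high (z up). Solid purple grip on its roof, 50 (x) x 30 (y) x 40 mm, 46 to 86 mm above the underside: pinch across y about 68 mm up. Origin: centre of underside, in the slot. Floor 5 mm thick, cut by a slot 20 mm wide (x -10 to 10 mm) across the whole inside width; 34 mm of floor on each side of it.
- amethyst: Violet stone in the purple box: rounded bar 26 (its y) x 14 (x) x 12 mm, 12 g, too long to drop crosswise. Origin: centre of a 26 x 14 face, at first the lower. It starts flat on the box's floor on the box's +x side of the slot, slanted up to 35 degrees to it. It stays put if the box is carried level and smoothly; it slides past the slot when the box is rocked 35 to 40 degrees about the box's y.
- dish: Shallow round white ceramic dish, loose on the table, 700 g, 180 mm across the rim, 35 mm high, flat inner floor 6 mm up and about 130 mm across. Origin: centre of its underside, z up.
- teal_box: A second box of the same make and size, with teal grip and rim and a green stone inside; to be left alone. Origin: centre of its underside.

How it is judged:
By the outcome, as a careful person would: the job done as asked, in the order asked, and still so for the second after the job is handed in, with the robot touching nothing.
It also fails if it takes over 58 s, if anything falls off the work surface, if the arm or the gripper's body presses on something with over 40 N, if the wrist force passes 120 N, or if a joint passes its speed limit or range.

ROBOT

A 6-joint arm with a two-finger parallel gripper is mounted at the origin on the work surface. World frame = base frame: x ahead of the robot, y to its left, z up, the work surface at z = 0. Lengths are in mm, angles in degrees, forces in N, time in s.
With the tool pointing down it reaches from about 300 to 850 mm from the base axis. Payload 4.2 kg.
Tool frame: the origin (TCP) lies at the very end of the fingers, on their centre line; the grasp point (between the pads) lies 19 mm behind it; z points along the fingers, y is the line along which they close (so a half turn about z gives the same grasp; the last joint's range is limited). The gripper opens to 91 mm and grips with 3 to 60 N. Pads are 32 mm wide; open, the fingers measure 118 mm over their backs; the gripper's body (76 mm by 178 mm) begins 60 mm behind the grasp point.
Start: joints at [70.13, 18.312, 89.639, -0, 72.044, -1.146], TCP at [184.586, 544.584, 213.976] pointing down, gripper open.
Joint ranges: [-177.97, 177.97], [-48.28, 115.42], [12.27, 149.76], [-77.06, 257.06], [2.81, 150.46], [-146.56, 146.56]. Speed limits (degrees/s): [147.25, 147.25, 180, 180, 180, 180].

INTERFACE

Orientations are given as [roll, pitch, yaw] about the fixed x, y, z axes, in that order (R = Rz(yaw) Ry(pitch) Rx(roll)).
In Python, from workcell import env, eyes gives the robot as it stands.
- The arm moves only by the tool send_rows, never from a script. Its argument "targets" is text: rows parted by semicolons, each of 7 numbers parted by spaces: the shift along the tool's x, y, z in m, then the turn, a rotation vector about the tool's x, y, z in degrees, then the opening in per cent of the stroke, from 0 (shut) to 100 (fully open). A call has 1 to 12 rows; each row is the pose to reach, as a shift and turn from the pose commanded when the call began, along the tool's axes at that moment; what a row does not reach only later rows make up. A row lasts 1/12 s, in which the tool goes at most 41.7 mm and 7.16 degrees, less where a joint would pass 70% of its speed; a pose out of reach is approached as far as the arm can. A call with a gripper value outside its range is refused whole. The fingers move at their own pace and stop on an object; "grip_force" is the grip in N (left out, the last holds). Time passes only in rows, so rows that repeat a pose let the fingers close. It gives the time, the measured TCP pose, the force, the opening and the grip force at its end, in the units of the state.
- env.state(): the state, without advancing time (a new reading comes with each control period).
- eyes.grab_frame(name): name is "side" or "top" or "wrist"; returns a dict with "image" (400x640x3 uint8, blue, green, red), "fovy" (degrees; the focal length in pixels is half the picture's height over the tangent of half this angle, whatever the lens; pixels are square), "cx", "cy" (the principal point, pixels), "eye" and "attitude" of the camera in the world. Camera axes: x right, y up, looking along -z (the intrinsics and any distortion apply to the point x, -y, -z); pixel columns grow to the right and rows downward; lengths in mm; the calibration is good to about 2 mm. A picture is of the moment at which its call begins. There is no depth.
- env.job_done(): hands the job in; it is judged then, once.
The state is a dict: "time_s": time; "qpos": joint angles; "qvel": joint speeds; "effort": joint torques, N m; "ee_pos": TCP position; "ee_rot": TCP orientation; "force": force on the tool from outside, world axes, zero at the start; "torque": the same for the moment, N m; "gripper_width": finger opening in mm; "gripper_force": force on a finger pad.
Only numpy, scipy, OpenCV 4.12 (cv2) and the standard library are available. Lean on these libraries where they do the work, as an engineer would, in place of code of your own. Each camera call takes 0.05 s, during which the arm holds its last target. There are 200 camera calls.

## Working session

There is one attempt and no reset: what is moved stays moved. The work goes in short steps, Python scripts to look and compute and a tool call to move; the robot and the scene stay as the last step left them, time stands still between calls to the robot, and variables do not carry over. Pictures are saved under pics/ and viewed, at most 10 in all, crops included, and the job is handed in when it is done.

Besides the shell and the picture viewer there is one more tool, called after "Request:" by a JSON object that holds its "method" and its "body". send_rows: Moves the arm, as the interface text tells. Its arguments: {"type":"object","properties":{"targets":{"type":"string"},"grip_force":{"type":"number"}},"required":["targets"]}

```bash
mkdir -p pics; ls; python3 - <<'E'
from workcell import env, eyes
import cv2, numpy as np, pickle
print(env.state())
d={}
for n in ["side","top"]:
    f=eyes.grab_frame(n); d[n]=f; cv2.imwrite(f"pics/{n}0.png",f["image"]); print(n,{k:v for k,v in f.items() if k!="image"})
pickle.dump(d,open("f0.pkl","wb"))
E
```

```text
pics
{'time_s': 0.0, 'qpos': array([ 7.01293539e+01,  1.83518702e+01,  8.97072145e+01, -1.63994378e-03,
        7.20430966e+01, -1.14612783e+00]), 'qvel': array([-0.06814606, -0.03580945,  0.06714556,  0.00386636, -0.09290426,
        0.00587439]), 'effort': array([-4.06709423e-04, -4.12451828e+01, -2.31971276e+01,  7.24875228e-02,
        4.57013806e-02, -1.42106096e-04]), 'ee_pos': array([184.42248371, 544.08496638, 213.11250412]), 'ee_rot': array([-1.79897808e+02, -4.85023310e-04,  1.61275988e+02]), 'force': array([0.12808266, 0.33374834, 0.63475084]), 'torque': array([-0.05524823,  0.01678242,  0.00849442]), 'gripper_force': 0.0, 'gripper_width': 91.56441577414698}
side {'fovy': 50.063603994938035, 'cx': 316.6040613654565, 'cy': 203.05285121653654, 'eye': array([ 326.29928796, -769.02203062,  684.75616334]), 'attitude': array([ 50.98119651,  -0.76017121, -15.43963483])}
top {'fovy': 42.13126069672102, 'cx': 320.1004515562777, 'cy': 202.33712252985202, 'eye': array([ 411.95506494,    9.65262357, 1078.7470533 ]), 'attitude': array([  7.30342798,   0.34286209, -88.87925509])}
```

View pics/side0.png

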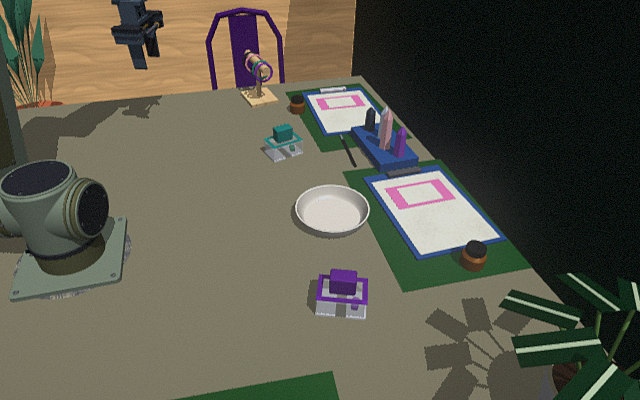

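View pics/top0.png

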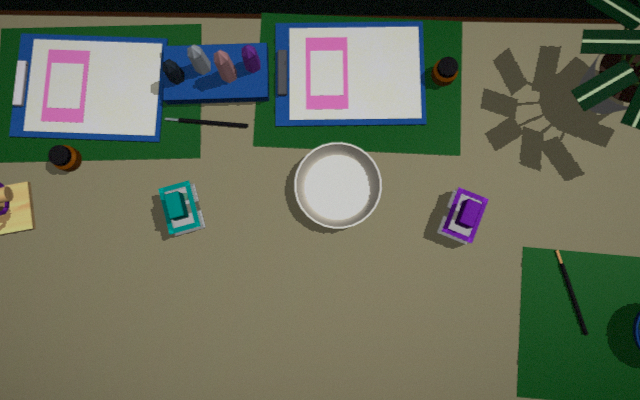

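```bash
cat > h.py <<'E'
import numpy as np, cv2, pickle
from scipy.spatial.transform import Rotation as Ro
def cam(f):
    return Ro.from_euler('xyz',f['attitude'],degrees=True).as_matrix(), np.array(f['eye']), 200/np.tan(np.radians(f['fovy']/2))
def ray(f,u,v,z):
    R,e,F=cam(f); d=R@np.array([(u-f['cx'])/F,-(v-f['cy'])/F,-1]); return e+d*(z-e[2])/d[2]
def proj(f,p):
    R,e,F=cam(f); c=R.T@(np.array(p)-e); return np.array([f['cx']+F*c[0]/-c[2], f['cy']-F*c[1]/-c[2]])
def purple(im):
    return cv2.inRange(cv2.cvtColor(im,cv2.COLOR_BGR2HSV),(128,90,40),(155,255,255))
E
python3 - <<'E'
from h import *
d=pickle.load(open('f0.pkl','rb'))
t=d['top'];s=d['side']
m=purple(t['image']); m[:, :400]=0; m[:150]=0; m[:,520:]=0
c=max(cv2.findContours(m,0,2)[0],key=cv2.contourArea)
r=cv2.minAreaRect(c); print(r)
b=cv2.boxPoints(r)
w=np.array([ray(t,*p,46)[:2] for p in b]);print(w.round(1),w.mean(0),np.linalg.norm(w-np.roll(w,1,0),axis=1))
e=w-np.roll(w,1,0);print(np.degrees(np.arctan2(e[:,1],e[:,0])))
# dish
hsv=cv2.cvtColor(t['image'],cv2.COLOR_BGR2HSV)
m=cv2.inRange(hsv,(0,0,130),(180,45,255));m[:135]=0;m[240:]=0;m[:,:280]=0;m[:,400:]=0
c=max(cv2.findContours(m,0,2)[0],key=cv2.contourArea);el=cv2.fitEllipse(cv2.convexHull(c));print(el)
(u,v),(a,bb),_=el
print(ray(t,u,v,35),np.linalg.norm(ray(t,u-a/2,v,35)-ray(t,u+a/2,v,35)))
A=cv2.resize(t['image'][170:260,410:520],None,fx=5,fy=5,interpolation=2)
B=cv2.resize(s['image'][255:335,300:385],None,fx=5,fy=5,interpolation=2)
o=np.zeros((450,550+425-0,3),np.uint8);o=cv2.resize(A,(430,352));B=cv2.resize(B,(370,352));cv2.imwrite('pics/crop.png',np.hstack([o,B]))
E
```

```text
((464.73712158203125, 214.78347778320312), (32.523502349853516, 47.74421310424805), 21.037511825561523)
[[ 490.8 -223. ]
 [ 581.1 -258.3]
 [ 558.6 -318.7]
 [ 468.8 -282.9]] [ 524.81825583 -270.73388518] [63.76201888 96.99328359 64.44456926 96.69586836]
[  69.79401142  -21.33537539 -110.48458954  158.25705569]
((337.52490234375, 184.96328735351562), (86.62159729003906, 88.45933532714844), 101.28668212890625)
[581.88368012 -16.24102621  35.        ] 176.2371571737111
```

View pics/crop.png

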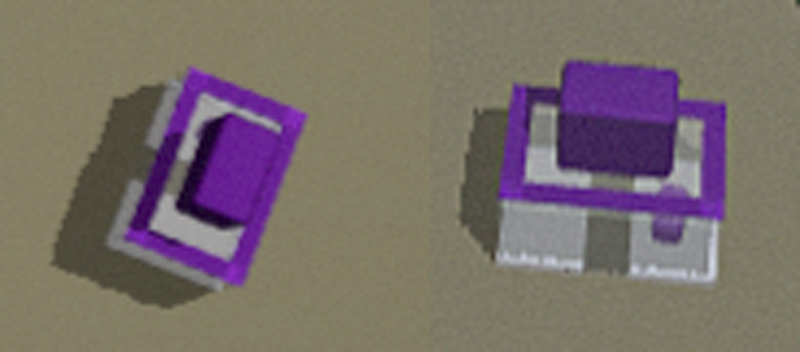

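The side view shows the purple box at about (342,295), with its stone right of the slot, so box +x points right. The top view puts the box at (464,215) and the dish at (338,186). The rim measures 97x64, which matches the given size. So the box is at about (525,-271) with yaw -21.3, and the dish at about (582,-16).

```bash
cat >> h.py <<'E'
def goal(p,yaw,tilt=0):
    "shift (m, tool axes) and rotvec (deg) from the measured pose to TCP p, tool down with yaw, then turned tilt about tool y"
    from workcell import env
    s=env.state(); R0=Ro.from_euler('xyz',s['ee_rot'],degrees=True)
    R1=Ro.from_euler('xyz',[180,0,yaw],degrees=True)*Ro.from_euler('y',tilt,degrees=True)
    print('t',round(s['time_s'],2),'ee',s['ee_pos'].round(1),s['ee_rot'].round(2),'F',s['force'].round(1),'w',round(s['gripper_width'],1),'q',s['qpos'].round(0))
    print('shift',(R0.inv().apply(np.array(p)-s['ee_pos'])/1000).round(4),'rot',np.degrees((R0.inv()*R1).as_rotvec()).round(2))
E
python3 - <<'E'
from h import *
d=pickle.load(open('f0.pkl','rb'));s=d['side']
print('stone', ray(s,355.6,304,11), 'grip top centre proj', proj(s,[525,-271,86]),proj(d['top'],[525,-271,86]))
goal([525,-271,160],158.7)
E
```

```text
stone [ 546.7420122  -288.45961502   11.        ] grip top centre proj [344.19838254 273.52287428] [470.52994956 212.40397721]
t 0.1 ee [184.4 544.1 213.2] [-179.91   -0.    161.28] F [ 0.6 -0.6 -0.2] w 91.1 q [70. 18. 90. -0. 72. -1.]
shift [-0.5842 -0.6626  0.0542] rot [-0.09  0.    2.58]
```

Request:
{"method": "send_rows", "body": {"targets": "-0.25 -0.28 0 0 0 1.3 100;-0.25 -0.28 0 0 0 1.3 100;-0.25 -0.28 0 0 0 1.3 100;-0.25 -0.28 0 0 0 1.3 100;-0.25 -0.28 0 0 0 1.3 100;-0.25 -0.28 0 0 0 1.3 100;-0.25 -0.28 0 0 0 1.3 100;-0.25 -0.28 0 0 0 1.3 100;-0.25 -0.28 0 0 0 1.3 100;-0.4 -0.45 0 0 0 2.6 100;-0.4 -0.45 0 0 0 2.6 100;-0.4 -0.45 0 0 0 2.6 100"}}

```text
time_s: 1.1
ee_pos: [379.6, 82.2, 213.9]
ee_rot: [180.0, 0.0, 158.7]
force: [0.8, 0.7, 0.9]
gripper_width: 91.3
gripper_force: 0.0
```

```bash
python3 -c "
from h import *
goal([525,-271,160],158.7)"
```

```text
t 1.1 ee [379.6  82.2 213.9] [1.7998e+02 1.0000e-02 1.5868e+02] F [0.8 0.7 0.9] w 91.3 q [ 11.   1. 111.   0.  68. -58.]
shift [-0.2639 -0.2761  0.0539] rot [ 0.02  0.01 -0.02]
```

Request:
{"method": "send_rows", "body": {"targets": "-0.262 -0.275 0.054 0 0 0 100;-0.262 -0.275 0.054 0 0 0 100;-0.262 -0.275 0.054 0 0 0 100;-0.262 -0.275 0.054 0 0 0 100;-0.262 -0.275 0.054 0 0 0 100;-0.262 -0.275 0.054 0 0 0 100;-0.262 -0.275 0.054 0 0 0 100;-0.262 -0.275 0.054 0 0 0 100;-0.262 -0.275 0.054 0 0 0 100;-0.262 -0.275 0.054 0 0 0 100;-0.262 -0.275 0.054 0 0 0 100;-0.262 -0.275 0.054 0 0 0 100"}}

```text
time_s: 2.1
ee_pos: [522.9, -266.7, 159.1]
ee_rot: [179.9, -0.1, 158.6]
force: [-0.0, -0.6, 0.3]
gripper_width: 90.9
gripper_force: 0.0
```

```bash
python3 -c "
from h import *
from workcell import env, eyes
f=eyes.grab_frame('wrist'); cv2.imwrite('pics/w1.png',f['image']); pickle.dump(f,open('w1.pkl','wb'))
m=purple(f['image'])
for c in cv2.findContours(m,0,2)[0]:
    if cv2.contourArea(c)>300: print(cv2.contourArea(c),cv2.minAreaRect(c))
print(proj(f,[525,-271,86]),proj(f,[525,-271,46]))
goal([525,-271,160],158.7)"
```

```text
6116.0 ((313.9999694824219, 201.49996948242188), (67.99998474121094, 94.99998474121094), -0.0)
[314.20962862 215.80874511] [314.67355784 204.00192161]
t 2.15 ee [ 522.9 -266.   159.7] [ 1.7995e+02 -1.0000e-01  1.5869e+02] F [ 0.2 -0.   0.8] w 91.5 q [-28.  22.  93.   0.  66. -97.]
shift [-0.0038 -0.0039 -0.0004] rot [ 0.05 -0.1  -0.01]
```

View pics/w1.png

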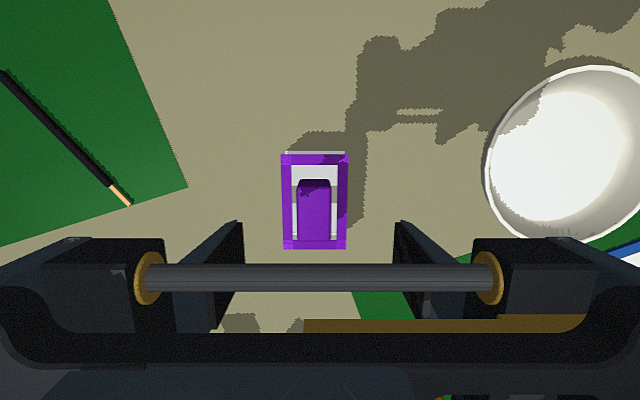

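The wrist view shows the box straight in line: rim centre at (314,201), predicted at (315,204). I'll descend and grip.

Request:
{"method": "send_rows", "body": {"targets": "-0.004 -0.004 0.03 0 0 0 100;-0.004 -0.004 0.06 0 0 0 100;-0.004 -0.004 0.085 0 0 0 100;-0.004 -0.004 0.1 0 0 0 100;-0.004 -0.004 0.109 0 0 0 100;-0.004 -0.004 0.109 0 0 0 100;-0.004 -0.004 0.109 0 0 0 25;-0.004 -0.004 0.109 0 0 0 25;-0.004 -0.004 0.109 0 0 0 25;-0.004 -0.004 0.109 0 0 0 25;-0.004 -0.004 0.109 0 0 0 25;-0.004 -0.004 0.109 0 0 0 25", "grip_force": 30}}

```text
time_s: 3.15
ee_pos: [526.1, -272.6, 51.4]
ee_rot: [-180.0, 0.1, 158.7]
force: [-0.5, 0.5, -0.1]
gripper_width: 53.9
gripper_force: 0.0
```

Request:
{"method": "send_rows", "body": {"targets": "0 0 0 0 0 0 20;0 0 0 0 0 0 20;0 0 0 0 0 0 20;0 0 -0.005 0 0 0 20;0 0 -0.015 0 0 0 20;0 0 -0.03 0 0 0 20;0 0 -0.045 0 0 0 20;0 0 -0.06 0 0 0 20;0 0 -0.075 0 0 0 20;0 0 -0.085 0 0 0 20;0 0 -0.09 0 0 0 20;0 0 -0.09 0 0 0 20"}}

```text
time_s: 4.15
ee_pos: [526.5, -272.8, 142.3]
ee_rot: [-180.0, 0.1, 158.7]
force: [0.2, -0.3, -1.9]
gripper_width: 29.9
gripper_force: 30.0
```

```bash
python3 -c "
from h import *
goal([582,-16,130],158.7)"
```

```text
t 4.15 ee [ 526.5 -272.8  142.3] [-1.7999e+02  1.4000e-01  1.5867e+02] F [ 0.2 -0.3 -1.9] w 29.9 q [-29.  23.  94.   0.  63. -97.]
shift [0.0417 0.2594 0.0122] rot [-0.01  0.14 -0.03]
```

Request:
{"method": "send_rows", "body": {"targets": "0 0.002 0 0 0 0 20;0.001 0.008 0 0 0 0 20;0.003 0.02 0 0 0 0 20;0.006 0.038 0 0 0 0 20;0.01 0.062 0 0 0 0 20;0.014 0.088 0 0 0 0 20;0.018 0.114 0 0 0 0 20;0.022 0.14 0 0 0 0 20;0.027 0.166 0 0 0 0 20;0.031 0.192 0 0 0 0 20;0.035 0.216 0.002 0 0 0 20;0.038 0.236 0.004 0 0 0 20"}}

```text
time_s: 5.15
ee_pos: [575.9, -35.8, 136.3]
ee_rot: [180.0, -0.1, 158.7]
force: [0.6, -0.7, -2.2]
gripper_width: 29.6
gripper_force: 30.0
```

Request:
{"method": "send_rows", "body": {"targets": "0.002 0.013 0.003 0 0 0 20;0.003 0.02 0.006 0 0 0 20;0.004 0.023 0.008 0 0 0 20;0.004 0.023 0.008 0 0 0 20"}}

```text
time_s: 5.48
ee_pos: [580.3, -15.6, 128.0]
ee_rot: [-180.0, -0.1, 158.7]
force: [0.4, -0.7, 0.1]
gripper_width: 29.8
gripper_force: 30.0
```

```bash
cat >> h.py <<'E'
def look(tag):
    from workcell import env, eyes
    goal([582,-16,130],158.7)
    s=eyes.grab_frame('side'); pickle.dump(s,open(tag+'.pkl','wb'))
    c=proj(s,[582,-16,80]).astype(int); r=s['image'][c[1]-70:c[1]+70,c[0]-80:c[0]+80]
    cv2.imwrite(f'pics/{tag}.png',cv2.resize(r,None,fx=4,fy=4,interpolation=2)); print('crop origin',c-[80,70])
E
python3 -c "
from h import *
look('s2')"
```

```text
t 5.48 ee [580.3 -15.6 128. ] [-1.7995e+02 -1.1000e-01  1.5872e+02] F [ 0.4 -0.7  0.1] w 29.8 q [ -3.  23.  96.  -0.  61. -71.]
shift [-0.0017  0.0003 -0.002 ] rot [-0.05 -0.11  0.02]
crop origin [252 120]
```

View pics/s2.png

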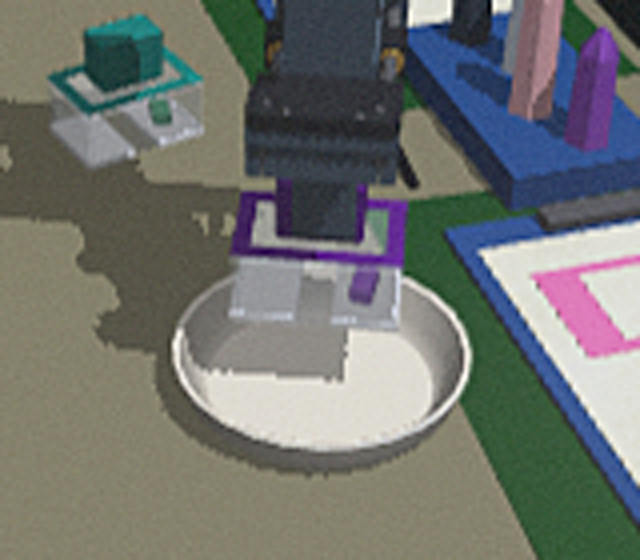

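The view shows the box held level above the dish and the stone at crop (363,287), on +x and slanted. First I'll tilt +x down so the stone slides to the end wall and squares up.

Request:
{"method": "send_rows", "body": {"targets": "-0.0054 0 0.0003 0 6 0 20;-0.0108 0 0.0011 0 12 0 20;-0.0161 0 0.0025 0 18 0 20;-0.0212 0 0.0045 0 24 0 20;-0.026 0 0.007 0 30 0 20;-0.0306 0 0.01 0 36 0 20;-0.032 0 0.011 0 38 0 20;-0.032 0 0.011 0 38 0 20;-0.032 0 0.011 0 38 0 20;-0.032 0 0.011 0 38 0 20"}}

```text
time_s: 6.37
ee_pos: [610.7, -28.1, 118.7]
ee_rot: [180.0, -37.9, 158.6]
force: [-0.3, -0.6, -2.0]
gripper_width: 30.1
gripper_force: 30.0
```

```bash
python3 -c "
from h import *
look('s3')"
```

```text
t 6.37 ee [610.7 -28.1 118.7] [179.98 -37.89 158.64] F [-0.3 -0.6 -2. ] w 30.1 q [ -8.  46.  64.   8. 107. -77.]
shift [0.0315 0.0008 0.0102] rot [  0.04 -37.89  -0.06]
crop origin [252 120]
```

View pics/s3.png

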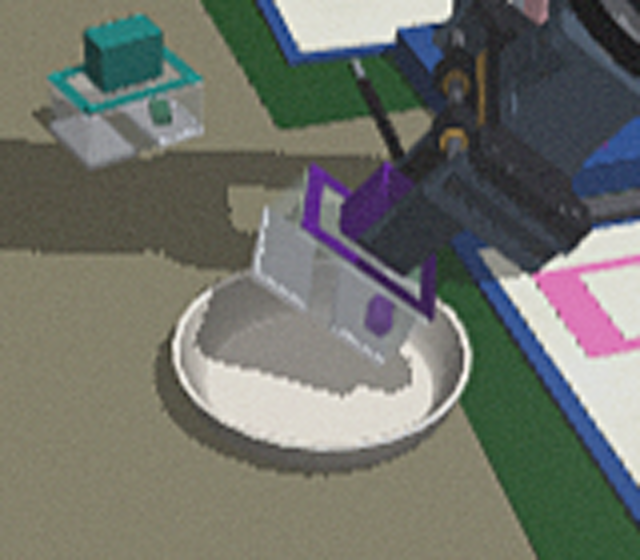

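```bash
cat >> h.py <<'E'
def stone(tag,st):
    "violet pixels seen by the side camera, cast on the mid-stone plane, in box axes"
    f=pickle.load(open(tag+'.pkl','rb')) if isinstance(tag,str) else tag
    Rt=Ro.from_euler('xyz',st['ee_rot'],degrees=True).as_matrix()
    B=Rt@np.diag([-1,1,-1]); o=st['ee_pos']+Rt@[0,0,51.5]
    R,e,F=cam(f); v,u=np.nonzero(purple(f['image']))
    D=(R@np.array([(u-f['cx'])/F,-(v-f['cy'])/F,-np.ones(len(u))])).T@B; E=(e-o)@B
    P=E+D*((11-E[2])/D[:,2])[:,None]
    P=P[(abs(P[:,0])<46)&(P[:,1]>-32)&(P[:,1]<18)]   # farther back the rim hides it
    if len(P)<8: print('no stone',len(P)); return
    w,V=np.linalg.eigh(np.cov(P[:,:2].T)); a=V[:,1]
    print('stone n',len(P),'mean',P.mean(0).round(1),'range',P.min(0).round(),P.max(0).round(),'slant',np.degrees(np.arctan(a[0]/a[1])).round())
E
python3 - <<'E'
from h import *
stone('s2',dict(ee_pos=np.array([580.3,-15.6,128]),ee_rot=np.array([180,0,158.7])))
stone('s3',dict(ee_pos=np.array([610.7,-28.1,118.7]),ee_rot=np.array([179.98,-37.89,158.64])))
f=pickle.load(open('s3.pkl','rb'))
for u,v in[(380,315),(420,335),(440,315)]: print(f['image'][120+v//4,252+u//4],cv2.cvtColor(f['image'],cv2.COLOR_BGR2HSV)[120+v//4,252+u//4])
E
```

```text
stone n 100 mean [11.9  5.  11. ] range [-44. -24.  11.] [45. 18. 11.] slant -72.0
stone n 46 mean [33.8 -7.3 11. ] range [ 26. -24.  11.] [42.  9. 11.] slant 12.0
[134  79 106] [135 105 134]
[146 151 153] [ 21  12 153]
[109 115 119] [ 18  21 119]
```

At +38° the stone rests by the +x wall (x≈34 to 37), nearly parallel to the slot. Now I'll rock back gently.

Request:
{"method": "send_rows", "body": {"targets": "0.0063 0 0.0004 0 -7 0 20;0.0126 0 0.0015 0 -14 0 20;0.0186 0 0.0035 0 -21 0 20;0.0244 0 0.0061 0 -28 0 20;0.0298 0 0.0094 0 -35 0 20;0.032 0 0.011 0 -38 0 20;0.0341 0 0.0128 0 -41 0 20;0.0361 0 0.0146 0 -44 0 20;0.038 0 0.0165 0 -47 0 20;0.0398 0 0.0186 0 -50 0 20;0.041 0 0.02 0 -52 0 20;0.0421 0 0.0214 0 -54 0 20"}}

```text
time_s: 7.42
ee_pos: [565.7, -10.3, 128.7]
ee_rot: [179.9, 16.2, 158.7]
force: [0.5, -0.3, -1.3]
gripper_width: 29.7
gripper_force: 30.0
```

```bash
cat >> h.py <<'E'
def chk(tag):
    from workcell import env
    look(tag); stone(tag,env.state())
E
python3 -c "
from h import *
chk('s4')"
```

```text
t 7.42 ee [565.7 -10.3 128.7] [179.95  16.17 158.69] F [ 0.5 -0.3 -1.3] w 29.7 q [  1.  15. 110. -10.  40. -61.]
shift [-0.0169  0.0006  0.0036] rot [ 0.05 16.17 -0.  ]
crop origin [252 120]
stone n 67 mean [20.6  0.6 11. ] range [-44. -22.  11.] [38. 18. 11.] slant -64.0
```

Request:
{"method": "send_rows", "body": {"targets": "0.0009 0 0 0 -1 0 20;0.0018 0 0 0 -2 0 20;0.0027 0 0.0001 0 -3 0 20;0.0036 0 0.0001 0 -4 0 20;0.0045 0 0.0002 0 -5 0 20;0.0054 0 0.0003 0 -6 0 20;0.0054 0 0.0003 0 -6 0 20"}}

```text
time_s: 8.05
ee_pos: [561.7, -8.8, 124.5]
ee_rot: [-179.9, 21.9, 158.7]
force: [0.7, 0.0, -2.1]
gripper_width: 29.9
gripper_force: 30.0
```

```bash
sed -i 's/P\[:,1\]<18/P[:,1]<8/' h.py; python3 -c "
from h import *
from workcell import env
stone('s4',env.state())
chk('s5')"
```

```text
stone n 45 mean [31.  -8.6 11. ] range [ 24. -24.  11.] [37.  6. 11.] slant -5.0
t 8.05 ee [561.7  -8.8 124.5] [-179.95   21.94  158.71] F [ 0.7  0.  -2.1] w 29.9 q [  3.  13. 115. -17.  32. -53.]
shift [-0.0221  0.0007  0.003 ] rot [-0.05 21.94 -0.  ]
crop origin [252 120]
stone n 41 mean [23.5 -7.8 11. ] range [ 17. -23.  11.] [30.  8. 11.] slant -6.0
```

Request:
{"method": "send_rows", "body": {"targets": "0 0 0 0 0 0 20;0 0 0 0 0 0 20;0 0 0 0 0 0 20"}}

```text
time_s: 8.35
ee_pos: [563.2, -8.9, 125.3]
ee_rot: [180.0, 22.0, 158.7]
force: [0.3, 0.1, -1.7]
gripper_width: 29.9
gripper_force: 30.0
```

```bash
python3 -c "
from h import *
chk('s6')"
```

```text
t 8.35 ee [563.2  -8.9 125.3] [179.98  22.02 158.66] F [ 0.3  0.1 -1.7] w 29.9 q [  3.  13. 115. -17.  32. -53.]
shift [-0.0203  0.0002  0.0032] rot [ 1.000e-02  2.202e+01 -4.000e-02]
crop origin [252 120]
stone n 33 mean [  1.8 -18.8  11. ] range [ -4. -32.  11.] [ 8. -5. 11.] slant -8.0
```

Request:
{"method": "send_rows", "body": {"targets": "0 0 0 0 0 0 20;0 0 0 0 0 0 20;0 0 0 0 0 0 20"}}

```text
time_s: 8.65
ee_pos: [562.9, -8.9, 125.3]
ee_rot: [180.0, 22.0, 158.7]
force: [-0.1, -0.4, -1.9]
gripper_width: 29.8
gripper_force: 30.0
```

```bash
python3 -c "
from h import *
chk('s7')"
```

```text
t 8.65 ee [562.9  -8.9 125.3] [179.99  22.01 158.67] F [-0.1 -0.4 -1.9] w 29.8 q [  3.  13. 115. -17.  32. -53.]
shift [-0.0206  0.0003  0.0032] rot [ 0.   22.01 -0.03]
crop origin [252 120]
no stone 0
```

View pics/s7.png

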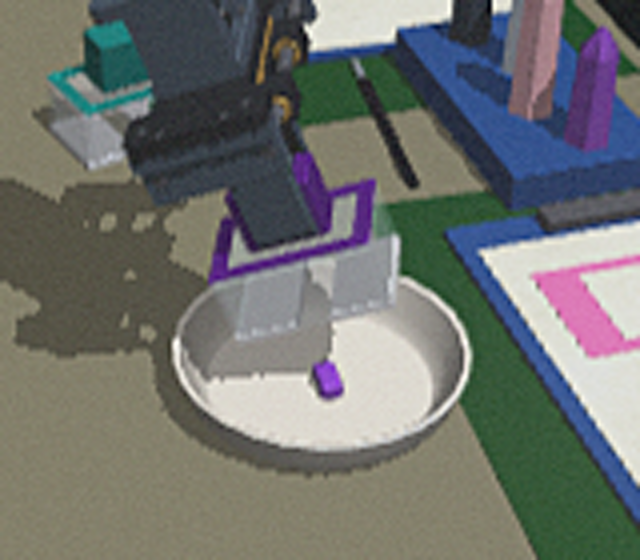

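The amethyst lies in the dish, at crop (328,380). Now I'll level the box, lift it and take it back.

Request:
{"method": "send_rows", "body": {"targets": "-0.007 0 -0.004 0 5 0 20;-0.014 0 -0.008 0 11 0 20;-0.021 0 -0.012 0 17 0 20;-0.028 0 -0.0155 0 22 0 20;-0.028 0 -0.0155 0 22 0 20;-0.028 0 -0.0155 0 22 0 20"}}

```text
time_s: 9.2
ee_pos: [582.8, -16.8, 149.6]
ee_rot: [180.0, 0.1, 158.6]
force: [-0.9, -0.4, -2.3]
gripper_width: 29.6
gripper_force: 30.0
```

```bash
python3 -c "
from h import *
goal([526,-272,142],158.7)"
```

```text
t 9.2 ee [582.8 -16.8 149.6] [1.8000e+02 8.0000e-02 1.5861e+02] F [-0.9 -0.4 -2.3] w 29.6 q [ -3.  22.  94.  -0.  64. -71.]
shift [-0.0402 -0.2583  0.0077] rot [ 0.    0.08 -0.09]
```

Request:
{"method": "send_rows", "body": {"targets": "-0.001 -0.008 0 0 0 0 20;-0.004 -0.025 0 0 0 0 20;-0.008 -0.05 0 0 0 0 20;-0.012 -0.08 0 0 0 0 20;-0.017 -0.11 0 0 0 0 20;-0.022 -0.14 0.001 0 0 0 20;-0.026 -0.17 0.002 0 0 0 20;-0.031 -0.2 0.004 0 0 0 20;-0.035 -0.225 0.006 0 0 0 20;-0.038 -0.245 0.008 0 0 0 20;-0.04 -0.258 0.008 0 0 0 20;-0.04 -0.258 0.008 0 0 0 20"}}

```text
time_s: 10.2
ee_pos: [523.2, -272.6, 141.8]
ee_rot: [-179.9, -0.0, 158.6]
force: [0.3, -0.4, -2.2]
gripper_width: 29.7
gripper_force: 30.0
```

```bash
python3 -c "
from h import *
goal([526,-272,52],158.7)"
```

```text
t 10.2 ee [ 523.2 -272.6  141.8] [-1.7994e+02 -3.0000e-02  1.5856e+02] F [ 0.3 -0.4 -2.2] w 29.7 q [-29.  23.  94.  -0.  63. -97.]
shift [-0.0024  0.0017  0.0898] rot [-0.06 -0.03 -0.14]
```

Request:
{"method": "send_rows", "body": {"targets": "0 0 0.015 0 0 0 20;0 0 0.035 0 0 0 20;0 0 0.055 0 0 0 20;0 0 0.07 0 0 0 20;0 0 0.08 0 0 0 20;0 0 0.085 0 0 0 20;0 0 0.087 0 0 0 20;0 0 0.089 0 0 0 20;0 0 0.09 0 0 0 20;0 0 0.0905 0 0 0 20;0 0 0.0905 0 0 0 20"}}

```text
time_s: 11.12
ee_pos: [525.7, -271.1, 53.0]
ee_rot: [180.0, 0.1, 158.7]
force: [-0.6, 1.7, 5.6]
gripper_width: 30.0
gripper_force: 30.0
```

Contact is felt: the wrist force went from -2 to +5.6 N. I'll release and retreat.

Request:
{"method": "send_rows", "body": {"targets": "0 0 0 0 0 0 40;0 0 0 0 0 0 60;0 0 0 0 0 0 100;0 0 0 0 0 0 100;0 0 0 0 0 0 100;0 0 -0.02 0 0 0 100;0 0 -0.05 0 0 0 100;0 0 -0.08 0 0 0 100;0 0 -0.11 0 0 0 100;0 0 -0.15 0 0 0 100;0 0 -0.18 0 0 0 100;0 0 -0.18 0 0 0 100"}}

```text
time_s: 12.12
ee_pos: [528.1, -272.8, 238.9]
ee_rot: [-179.9, 0.8, 158.7]
force: [1.1, -0.9, 0.2]
gripper_width: 91.6
gripper_force: 0.0
```

Request:
{"method": "send_rows", "body": {"targets": "0 0 0 0 0 0 100;0 0 0 0 0 0 100"}}

```text
time_s: 12.28
ee_pos: [524.5, -270.8, 230.7]
ee_rot: [180.0, -0.1, 158.7]
force: [0.2, -0.7, -0.8]
gripper_width: 91.4
gripper_force: 0.0
```

```bash
python3 -c "
from h import *
from workcell import eyes
f=eyes.grab_frame('side'); cv2.imwrite('pics/end.png',f['image'])
goal([526,-272,52],158.7)"
```

```text
t 12.33 ee [ 524.2 -270.6  229.9] [179.97  -0.18 158.67] F [ 0.2  0.6 -0.4] w 91.4 q [-28.  19.  86.   0.  75. -97.]
shift [-0.0027 -0.0007  0.1779] rot [ 0.03 -0.18 -0.03]
```

View pics/end.png

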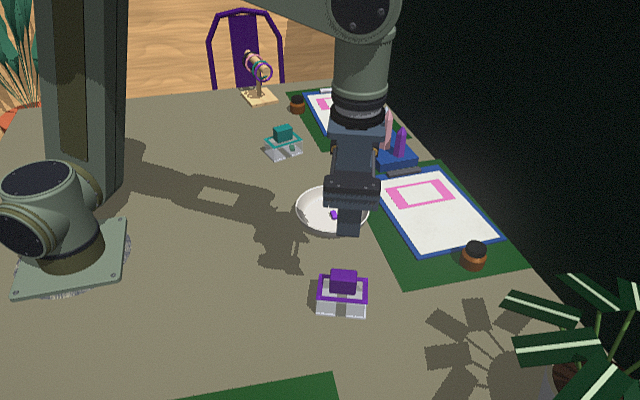

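The purple box stands empty at (342,295), the stone is in the dish at (334,214), and the teal box is unmoved at (284,143).

```bash
python3 -c "
from workcell import env
print(env.job_done())"
```

```text
the job is handed in; nothing more can be done
None
```

The amethyst is in the white dish, the empty purple box stands slot-down and released, clear of the dish, the teal box was left where it was, and the job is handed in at about 12.3 s.

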